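# Seat the eclair board against the display rail

### The arm

A 6-joint arm with a two-finger parallel gripper is mounted at the origin on the work surface. World frame = base frame: x ahead of the robot, y to its left, z up, the work surface at z = 0. Lengths are in m, angles in rad, forces in N, time in s.
With the tool pointing down it reaches from about 0.375 to 0.75 m from the base axis. Payload 9 kg.
Tool frame: the origin (TCP) lies midway between the tips of the shut fingers; the grasp point (between the pads) lies 19 mm behind it; z points along the fingers, y is the line along which they close (so a half turn about z gives the same grasp; the last joint's range is limited). The gripper opens to 85 mm and grips with 20 to 120 N. Pads are 22 mm wide; open, the fingers measure 114 mm over their backs; the gripper's body (76 mm by 85 mm) begins 54 mm behind the grasp point. The pads swing forward as they close: fully open they stand 13 mm farther back than shut.
Start: joints at [1.085, 0.104, 0.097, 1.564, 0, 1.353], TCP at [0.159, 0.579, 0.231] pointing down, gripper open.
Joint ranges: [-2.99, 2.99], [-0.84, 1.86], [-1.1, 1.16], [-1.84, 2.11], [-1.51, 1.56], [-3.14, 3.14]. Speed limits (rad/s): [2.22, 2.22, 2.57, 3.14, 3.14, 3.14].

### API

Orientations are given as a unit quaternion [x, y, z, w].
In Python, from workcell import ctrl, cams, job, finder gives the robot as it stands.
- The arm moves only by the tool arm_command, never from a script. Its argument "plan" is a list that holds one entry, the list of rows, each a list of 7 numbers: the turn, a rotation vector about the tool's x, y, z in degrees, then the shift along the tool's x, y, z in m, then the closure in counts, from 0 (fully open) to 255 (shut). A call has 1 to 8 rows; each row shifts and turns the commanded pose from where the row before left it, along the tool's axes as they then stand; what a row does not reach is not made up. A row lasts 1/12 s, in which the tool goes at most 41.7 mm and 7.16 degrees, less where a joint would pass 70% of its speed; a pose out of reach is approached as far as the arm can. A call is refused whole if a number of a shift passes 0.0417 or a number of a turn 7.16, either way. A call with a gripper value outside its range is refused whole. The fingers move at their own pace and stop on an object; "newtons" is the grip in N (left out, the last holds). Time passes only in rows, so rows that do not move let the fingers close. It gives the time, the measured TCP pose, the force, the opening and the grip force at its end, in the units of the state.
- ctrl.sense(): the state, without advancing time (a new reading comes with each control period).
- cams.capture(name): name is "scene" or "top" or "wrist"; returns a dict with "color" (480x640x3 uint8, red, green, blue), "K" (3x3 intrinsics, pixels), "view" (4x4, takes a point from world to camera coordinates); the wrist camera has in their place "mount" (4x4, takes a point from camera to tool coordinates, whose origin is the TCP and whose axes are the flange's). Camera axes: x right, y down, z forward; pixel columns grow to the right and rows downward; lengths in m; the calibration is good to about 2 mm. A picture is of the moment at which its call begins: read the wrist's pose just before it. There is no depth.
- job.close_job(): hands the job in; it is judged then, once.
Trained networks look in the newest picture that a camera, given by its name, has taken for a name from the list of things; names that differ only in an ending like _2 or _b are one class to them, and where a whole thing is asked for, a point or a joint stands for the part that bears it (a point fixed in the world has none). Each returns a list of dicts, best first, with "p" (0 to 1); they miss things now and then, are a little off and sometimes report something else, mostly with a low value. They report only what shows in the picture. A call takes as long as a camera call. They do not tell look-alikes from the thing itself.
- finder.masks_of(query, camera): "pixels" (480x640 bool, what is visible of it) and "box" ([left, top, right, bottom] in pixels, round what is visible of it).
The state is a dict: "time": time; "joint_pos": joint angles; "qd": joint speeds; "joint_torque": joint torques, N m; "eef_pos": TCP position; "eef_rot": TCP orientation; "wrist_force": force on the tool from outside, world axes, zero at the start; "ft_torque": the same for the moment, N m; "gripper_width": opening from 0.0 (shut) to 1.0 (fully open); "grasp_force": force on a finger pad.
Only numpy, scipy, OpenCV 4.12 (cv2) and the standard library are available. Lean on these libraries where they do the work, as an engineer would, in place of code of your own. Each camera call takes 0.05 s, during which the arm holds its last target. There are 200 camera calls.

### The job

Push the black board with the eclairs, first at one end and then at the other as needed, until both stiff orange buffers are pushed in and its far long edge lies flush along the whole steel rail, with its end right up against the brass stop. Push gently, never with more than 20 N, so that the eclairs stay in their places on the board, and leave the other things on the counter alone.

Things in the scene. Friction and masses are not known exactly. Their poses are not given: they have to be found in the camera images.
- rail: Fixed straight steel rail, 580 mm long (its y axis), 20 mm thick, 34 mm high, with two orange buffers sliding in its face at y = +108 and -108 mm. Origin at the foot of the middle of the face that looks to the robot; x points through the face, away from the robot: the face is the plane x = 0 and the board comes from negative x. Pushed against the steel face, the board stops hard.
- buffer_left (a joint): Travel (m) of the left (+y) orange buffer, 22 mm wide, z 4 to 16 mm; 0 = 5 mm proud of the rail's face, 0.005 = flush with it; starts at 0 to 0.001. It slides stiffly (about 8 N, no spring) and stays where pushed. Pushing the board at its middle moves both buffers at once and takes nearly twice the force; an end pushed right in front of or a little outside its buffer takes about 9 to 15 N.
- buffer_right (a joint): The same for the right (-y) orange buffer. Each buffer carries an orange tab, 14 by 22 mm, that is seen on top of the rail above it and moves with it.
- board: Loose black board, 110 (x) by 360 (y) by 18 mm, 0.3 to 0.6 kg, too wide to grip; its smooth underside slides with 1 to 2 N. Pushed by its edges; pushing one end home can draw the other out 1 to 3 mm, so take turns. Origin at the centre of its underside, z up. Starts up to 0.2 rad askew. Flush: origin at x = -55 mm in the rail's frame, axes parallel to its axes.
- edge_left (a point): Point on the board's far long edge (the +x face, towards the rail), 2.5 mm from its left (+y) end, 9 mm above its underside: board frame (55, 177.5, 9) mm. In the rail's frame x = 0 when flush.
- edge_right (a point): The same at the right (-y) end: board frame (55, -177.5, 9) mm.
- stop: Fixed brass end stop block, 70 mm (x) by 24 mm (y) by 36 mm high, axes parallel to the rail's, beside the near face of the rail at its left or its right end: in the rail's frame at x = -55 mm and y = +257 or -257 mm. Origin at the centre of its underside. The board's end face meets it when the origins of board and stop are 192 mm apart.
- ticket_block: Fixed black block of the same size at the other end of the rail, not a target; 55 to 75 mm from the board's end at the start, so there is room to put closed fingers down between them.
- eclair_left: Loose eclair with dark chocolate icing, 91 by 33 by 35 mm high, lying across the board with its origin (centre of its underside) at board frame (0, 115, 18) mm. Must stay there.
- eclair_left_spot (a point): The spot on the board's top where the origin of eclair_left belongs, board frame (0, 115, 18) mm.
- eclair_mid: Loose eclair with coffee-brown icing, 91 by 33 by 35 mm high, lying across the board with its origin (centre of its underside) at board frame (0, 0, 18) mm. Must stay there.
- eclair_mid_spot (a point): The spot on the board's top where the origin of eclair_mid belongs, board frame (0, 0, 18) mm.
- eclair_right: Loose eclair with dark chocolate icing, 91 by 33 by 35 mm high, lying across the board with its origin (centre of its underside) at board frame (0, -115, 18) mm. Must stay there.
- eclair_right_spot (a point): The spot on the board's top where the origin of eclair_right belongs, board frame (0, -115, 18) mm.
- tart_red: Loose tart with red fruit, 76 mm across, 34 mm high, on the counter to the left; leave alone. Origin under its centre.
- tart_pink: Loose tart with pink fruit, 76 mm across, 34 mm high, on the counter to the left; leave alone. Origin under its centre.
- shiso_cake: Loose cream-coloured round cake with a yellow-green disc on top, 72 mm across, 48 mm high, to the right; leave alone. Origin under its centre.
- server: Loose cake server (spatula), 240 mm long, lying to the right; leave alone. Origin under its middle.
Things that resemble listed ones, but are neither listed nor needed, are in the scene too. Leave any purple or red look-alike of the stop alone.

How it is judged:
At the end, for the whole second after the job is handed in: Both ends of the board's far edge are within 2.2 mm of the rail's face, the board's end is within 2.5 mm of the brass stop, the board lies flat and at rest (x of each of edge_left, edge_right in the frame of rail above -0.0022 m and horizontal distance between board and stop below 0.1945 m and angle between board's own z axis and vertical below 0.03 rad and linear speed of board below 0.01 m/s); the robot touches nothing.
It fails at once if the board is pushed with more than 20 N (contact force between any of the fingers, the arm and board above 20 N).
It fails at once if an eclair shifts more than 15 mm on the board or is tipped (distance between eclair_left and eclair_left_spot above 0.015 m or distance between eclair_mid and eclair_mid_spot above 0.015 m or distance between eclair_right and eclair_right_spot above 0.015 m).
It fails at once if a tart, the cake or the cake server is shifted by more than 15 mm (distance of any of tart_red, tart_pink, shiso_cake, server from where it was at the start of the episode above 0.015 m).
It also fails if it takes over 72 s, if anything falls off the work surface, if the arm or the gripper's body presses on something with over 40 N, if the wrist force passes 120 N, or if a joint passes its speed limit or range.

## Working session

There is one attempt and no reset: what is moved stays moved. The work goes in short steps, Python scripts to look and compute and a tool call to move; the robot and the scene stay as the last step left them, time stands still between calls to the robot, and variables do not carry over. Pictures are saved under pics/ and viewed, at most 10 in all, crops included, and the job is handed in when it is done.

Besides the shell and the picture viewer there is one more tool, called after ">>>" as name(argument=value, ...) on one line, values as JSON. arm_command: Moves the arm, as the interface text tells. Its arguments: {"type":"object","properties":{"plan":{"type":"array","items":{"type":"array","items":{"type":"array","items":{"type":"number"}}}},"newtons":{"type":"number"}},"required":["plan"]}

```bash
mkdir -p pics; ls; python3 - <<'E'
from workcell import ctrl,cams,job,finder
import cv2,numpy as np
s=ctrl.sense();print(s)
for n in ["top","scene"]:
    c=cams.capture(n);cv2.imwrite(f"pics/{n}0.png",c["color"][:,:,::-1]);print(n,c["K"].tolist(),np.round(c["view"],4).tolist())
E
```

```text
pics
{'time': 0.0, 'joint_pos': array([1.08530010e+00, 1.04699190e-01, 9.64581768e-02, 1.56388279e+00,
       1.36101925e-06, 1.35309508e+00]), 'qd': array([-0.00159064,  0.00043692, -0.00065119,  0.00040966,  0.00057713,
       -0.00113625]), 'joint_torque': array([ 5.41938389e-04, -5.56930590e+01,  5.03651047e+01,  1.68461271e-02,
       -1.34584948e-04, -1.91681870e-07]), 'eef_pos': array([0.15859705, 0.57831801, 0.23051628]), 'eef_rot': array([ 1.33497724e-01,  9.91048897e-01, -6.22896732e-04, -2.29229110e-04]), 'wrist_force': array([0.27158365, 0.73057503, 0.82431591]), 'ft_torque': array([ 0.02172936,  0.00232796, -0.05281894]), 'grasp_force': 0.0, 'gripper_width': 0.9978870041849944}
top [[586.1878739045848, 0.0, 321.57328819276967], [0.0, 586.1878739045848, 241.22096355614673], [0.0, 0.0, 1.0]] [[-0.014, -0.9998, 0.0123, -0.0093], [-0.9973, 0.0131, -0.072, 0.4928], [0.0718, -0.0133, -0.9973, 1.47], [0.0, 0.0, 0.0, 1.0]]
scene [[580.1410885039384, 0.0, 327.78458170119427], [0.0, 580.1410885039384, 244.92252034712786], [0.0, 0.0, 1.0]] [[0.8499, 0.5269, 0.001, -0.4094], [0.419, -0.6748, -0.6075, -0.2003], [-0.3194, 0.5168, -0.7943, 1.7219], [0.0, 0.0, 0.0, 1.0]]
```

View pics/top0.png

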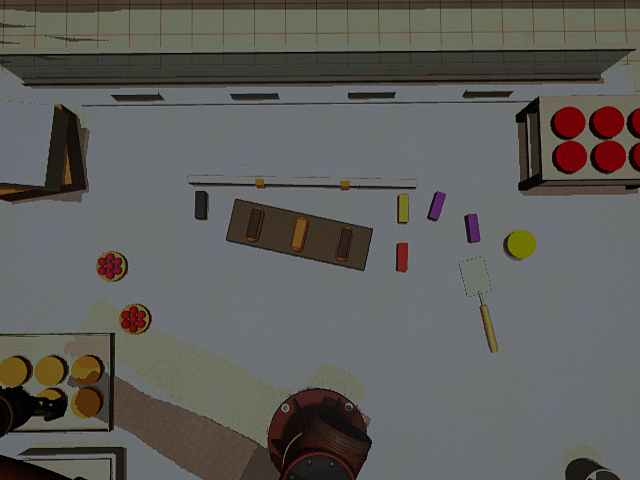

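View pics/scene0.png

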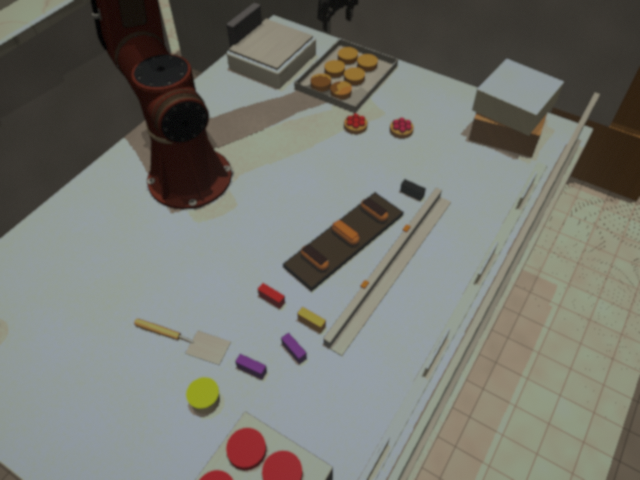

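Top picture: the rail runs at about y=182 from column 188 to 416, with tabs at (260,183) and (345,185). The board spans (227,200) to (372,270). The black ticket block is at (201,205). Four blocks could be the stop: yellow (403,208), red (402,257), purple (437,206) and purple (472,228). The yellow/brass one fits, because it sits beside the rail's right end, mirrored to the ticket block.

```bash
cat > h.py <<'E'
from workcell import ctrl,cams,job,finder
import cv2,numpy as np
def px2w(c,uv,z):
    V=np.array(c["view"]);R=V[:3,:3];o=-R.T@V[:3,3]
    uv=np.atleast_2d(np.asarray(uv,float))
    d=(R.T@np.linalg.inv(c["K"])@np.c_[uv,np.ones(len(uv))].T).T
    return o+d*((z-o[2])/d[:,2])[:,None]
def w2px(c,P):
    P=np.atleast_2d(P);V=np.array(c["view"]);q=(V[:3,:3]@P.T).T+V[:3,3];q=(np.array(c["K"])@q.T).T
    return q[:,:2]/q[:,2:]
E
python3 - <<'E'
from h import *
c=cams.capture("top");im=c["color"]
V=np.array(c["view"]);print("cam",-V[:3,:3].T@V[:3,3])
H={"stop":.036,"ticket_block":.036,"board":.018,"rail":.034,"buffer_left":.034,"buffer_right":.034,"tart_red":.034,"tart_pink":.034,"shiso_cake":.048,"server":.01}
for n,z in H.items():
    for r in finder.masks_of(n,"top")[:4]:
        m=r["pixels"].astype(np.uint8)
        pts=np.argwhere(m)[:,::-1]
        w=px2w(c,pts,z)[:,:2].astype(np.float32)
        q=cv2.minAreaRect(w*1000)
        print(n,round(r["p"],2),r["box"],m.sum(),"mean",np.round(w.mean(0)*1000,1),"rect",np.round(q[0],1),np.round(q[1],1),round(q[2],2))
cv2.imwrite("pics/crop.png",cv2.resize(im[165:285,180:420,::-1],None,fx=3.3,fy=3.3,interpolation=cv2.INTER_CUBIC))
E
```

```text
cam [0.38580693 0.00386021 1.50168358]
stop 0.82 [426.4, 191.3, 446.8, 220.6] 317 mean [ 576.5 -305.7] rect [ 576.6 -306.2] [27.9 74.4] 70.16
stop 0.76 [466.2, 214.0, 482.3, 244.2] 380 mean [ 519.3 -395.3] rect [ 519.9 -395.9] [71.6 35.5] 3.38
stop 0.67 [396.7, 243.7, 408.8, 272.6] 324 mean [ 449.7 -214.7] rect [ 449.3 -214.6] [28.6 71.3] 86.07
stop 0.56 [397.3, 192.0, 410.8, 220.9] 330 mean [ 571.8 -220.1] rect [ 570.3 -219.6] [30.3 71.3] 88.59
ticket_block 0.54 [197.7, 187.6, 207.7, 222.3] 361 mean [586.7 288.1] rect [586.6 288.4] [71.1 30.1] 0.01
board 0.67 [225.8, 195.9, 373.0, 270.0] 4806 mean [509.9  40.2] rect [510.3  41.1] [360.3 111.8] 76.63
rail 0.63 [185.4, 165.5, 417.2, 190.3] 4565 mean [656.5  32.2] rect [654.8  29.6] [574.2  57.4] 88.31
rail 0.32 [96.9, 252.9, 129.0, 283.3] 772 mean [435.2 509.7] rect [434.  508.7] [77.2 74.7] 89.24
buffer_left 0.58 [256.6, 182.3, 264.7, 189.0] 52 mean [640.2 139.3] rect [639.7 139. ] [17.7 17.8] 89.32
tart_red 0.63 [118.2, 302.3, 148.4, 333.2] 737 mean [304.4 450.4] rect [304.5 450.3] [72.3 74. ] 44.84
tart_red 0.19 [226.2, 200.4, 375.9, 272.2] 4890 mean [508.2  41.5] rect [509.1  40.9] [357.7 111.8] 77.01
tart_pink 0.6 [93.9, 251.0, 128.0, 285.3] 793 mean [435.2 509.4] rect [433.  508.6] [77.4 76.9] 0.56
shiso_cake 0.65 [503.8, 227.7, 539.0, 257.6] 730 mean [ 477.4 -509.4] rect [ 478.4 -508.3] [80.6 67.6] 89.23
shiso_cake 0.4 [228.8, 198.4, 371.1, 273.7] 4772 mean [507.7  40.8] rect [507.8  40.3] [352.8 111.3] 76.51
server 0.85 [459.4, 255.4, 496.2, 352.4] 1221 mean [ 359.4 -414.4] rect [ 324.7 -422.7] [240.6  64.5] 13.43
```

View pics/crop.png

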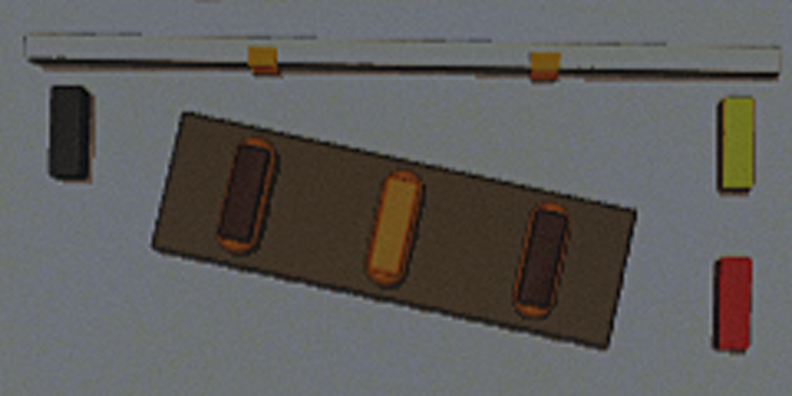

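The crop confirms the brass stop: the yellow block at crop (735,142), in line with the rail's right end. Red and purple are look-alikes. The geometry agrees (the blocks are about 510 mm apart, the board measures 360x112). First I align the tool with the rail and move to behind the right part of the board.

>>> arm_command(plan=[[[0,0,-6.9,0,0,0.02,255],[0,0,-6.8,0,0,0.02,255],[0,0,0,-0.0242,-0.0267,0,255],[0,0,0,-0.0242,-0.0267,0,255],[0,0,0,-0.0242,-0.0267,0,255],[0,0,0,-0.0242,-0.0267,0,255],[0,0,0,-0.0242,-0.0267,0,255],[0,0,0,-0.0242,-0.0267,0,255]]])

```text
time: 1.32
eef_pos: [0.3001, 0.413, 0.1915]
eef_rot: [0.014, 1.0, 0.0, 0.0]
wrist_force: [0.7, 0.4, 0.5]
gripper_width: -0.002
grasp_force: 0.0
```

>>> arm_command(plan=[[[0,0,0,-0.0242,-0.0267,0,255],[0,0,0,-0.0242,-0.0267,0,255],[0,0,0,-0.0242,-0.0267,0,255],[0,0,0,-0.0242,-0.0267,0,255],[0,0,0,-0.0242,-0.0267,0,255],[0,0,0,-0.0242,-0.0267,0,255],[0,0,0,0,0,0,255]]])

```text
time: 1.9
eef_pos: [0.4433, 0.2459, 0.1912]
eef_rot: [0.017, 1.0, -0.001, 0.001]
wrist_force: [-0.3, 0.5, 0.4]
gripper_width: 0.004
grasp_force: 0.0
```

>>> arm_command(plan=[[[0,0,0,0.0043,-0.0369,0,255],[0,0,0,0.0043,-0.0369,0,255],[0,0,0,0.0043,-0.0369,0,255],[0,0,0,0.0043,-0.0369,0,255],[0,0,0,0.0043,-0.0369,0,255],[0,0,0,0.0043,-0.0369,0,255],[0,0,0,0.0043,-0.0369,0,255],[0,0,0,0.0043,-0.0369,0,255]]])

```text
time: 2.57
eef_pos: [0.3965, -0.0454, 0.1916]
eef_rot: [0.014, 1.0, -0.0, 0.001]
wrist_force: [0.7, -0.7, -0.5]
gripper_width: 0.004
grasp_force: 0.0
```

>>> arm_command(plan=[[[0,0,0,0.0043,-0.0369,0,255],[0,0,0,0,0,0.035,255],[0,0,0,0,0,0.035,255],[0,0,0,0,0,0.035,255],[0,0,0,0,0,0.035,255],[0,0,0,0,0,0.03,255],[0,0,0,0,0,0.012,255],[0,0,0,0,0,0,255]]])

```text
time: 3.23
eef_pos: [0.3894, -0.0793, 0.0061]
eef_rot: [0.014, 1.0, 0.001, -0.002]
wrist_force: [-0.0, 0.1, 0.8]
gripper_width: -0.001
grasp_force: 0.0
```

>>> arm_command(plan=[[[0,0,0,-0.005,0,0,255],[0,0,0,-0.005,0,0,255],[0,0,0,-0.002,0,0,255],[0,0,0,-0.002,0,0,255],[0,0,0,-0.002,0,0,255],[0,0,0,-0.002,0,0,255],[0,0,0,-0.002,0,0,255],[0,0,0,-0.002,0,0,255]]])

```text
time: 3.9
eef_pos: [0.4139, -0.0814, 0.0094]
eef_rot: [0.014, 1.0, 0.0, 0.0]
wrist_force: [-0.4, 0.0, -0.7]
gripper_width: 0.004
grasp_force: 0.0
```

>>> arm_command(plan=[[[0,0,0,-0.002,0,0,255],[0,0,0,-0.0025,0,0,255],[0,0,0,-0.003,0,0,255],[0,0,0,-0.003,0,0,255],[0,0,0,-0.003,0,0,255],[0,0,0,-0.003,0,0,255],[0,0,0,-0.003,0,0,255],[0,0,0,-0.003,0,0,255]]])

```text
time: 4.57
eef_pos: [0.4364, -0.0821, 0.0093]
eef_rot: [0.014, 1.0, 0.0, -0.0]
wrist_force: [-2.1, -0.6, -0.9]
gripper_width: 0.003
grasp_force: 0.7
```

```bash
cat >> h.py <<'E'
MID=np.array([.579,.034]);PSI=-.029
def railframe(P,O,psi):
    d=np.asarray(P)[...,:2]-O;c,s=np.cos(psi),np.sin(psi)
    return np.stack([d[...,0]*c+d[...,1]*s,-d[...,0]*s+d[...,1]*c],-1)
RO=MID+.055*np.array([np.cos(PSI),np.sin(PSI)])
def board(save=None):
    c=cams.capture("top")
    if save: cv2.imwrite(save,c["color"][:,:,::-1])
    r=finder.masks_of("board","top")[0]
    w=px2w(c,np.argwhere(r["pixels"])[:,::-1],.018)[:,:2]
    q=cv2.minAreaRect((w*1000).astype(np.float32));b=cv2.boxPoints(q)/1000
    s=ctrl.sense()
    print("p",round(r["p"],2),"size",np.round(q[1],1),"ctr",np.round(np.array(q[0])),"rail-frame ctr",np.round(railframe(np.array(q[0])/1000,RO,PSI)*1000,1),"corners",np.round(railframe(b,RO,PSI)*1000).tolist(),"tcp rf",np.round(railframe(s["eef_pos"],RO,PSI)*1000,1),"F",np.round(s["wrist_force"],1))
    return c
E
python3 -c "
from h import *
board('pics/a.png')"
```

```text
p 0.96 size [359.7 112.2] ctr [520.  44.] rail-frame ctr [-114.1    8.1] corners [[-189.0, -165.0], [-78.0, -177.0], [-39.0, 181.0], [-150.0, 193.0]] tcp rf [-193.9 -120.1] F [ 0.9 -0.   0.2]
```

>>> arm_command(plan=[[[0,0,0,-0.003,0,0,255],[0,0,0,-0.003,0,0,255],[0,0,0,-0.003,0,0,255],[0,0,0,-0.003,0,0,255],[0,0,0,-0.003,0,0,255],[0,0,0,-0.003,0,0,255],[0,0,0,-0.002,0,0,255],[0,0,0,0,0,0,255]]])

```text
time: 5.33
eef_pos: [0.4566, -0.0826, 0.0093]
eef_rot: [0.014, 1.0, 0.0, 0.0]
wrist_force: [-0.1, -0.1, 0.0]
gripper_width: -0.001
grasp_force: 0.0
```

```bash
python3 -c "
from h import *
board('pics/b.png')"
```

```text
p 0.68 size [241.5  65. ] ctr [ 326. -418.] rail-frame ctr [-295.3 -458.8] corners [[-420.0, -455.0], [-405.0, -518.0], [-170.0, -463.0], [-185.0, -399.0]] tcp rf [-174.2 -120.1] F [ 0.2 -0.1 -0.7]
```

```bash
python3 - <<'E'
s=open('h.py').read()
s=s.replace('r=finder.masks_of("board","top")[0]','L=[x for n in ("board","edge_left","tart_red","shiso_cake") for x in (finder.masks_of(n,"top"))]\n    L=[x for x in L if 3500<x["pixels"].sum()<5500 and x["box"][2]-x["box"][0]>120];r=L[0]')
open('h.py','w').write(s)
from h import *
board('pics/b2.png')
E
```

```text
p 0.96 size [362.3 114.6] ctr [530.  47.] rail-frame ctr [-104.6   12. ] corners [[-165.0, -168.0], [-50.0, -170.0], [-45.0, 192.0], [-159.0, 194.0]] tcp rf [-174.4 -120.1] F [-0.2  0.4 -0.7]
```

>>> arm_command(plan=[[[0,0,0,0.012,0,0,255],[0,0,0,0,0,-0.04,255],[0,0,0,0,0,-0.04,255],[0,0,0,0,0.02,-0.03,255],[0,0,0,-0.007,0.038,0,255],[0,0,0,-0.007,0.038,0,255],[0,0,0,-0.007,0.038,0,255],[0,0,0,-0.007,0.038,0,255]]])

```text
time: 6.35
eef_pos: [0.4774, 0.0905, 0.1198]
eef_rot: [0.015, 1.0, 0.0, 0.001]
wrist_force: [0.2, 0.2, -0.6]
gripper_width: 0.0
grasp_force: 0.0
```

>>> arm_command(plan=[[[0,0,0,-0.007,0.038,0,255],[0,0,0,-0.007,0.038,0,255],[0,0,0,-0.007,0.038,0,255],[0,0,0,-0.006,0.038,0,255],[0,0,0,0,0.018,0,255],[0,0,0,0,0,0,255]]])

```text
time: 6.85
eef_pos: [0.5085, 0.2615, 0.1191]
eef_rot: [0.012, 1.0, 0.0, -0.0]
wrist_force: [-0.0, 0.1, -0.8]
gripper_width: 0.005
grasp_force: 0.0
```

```bash
python3 -c "
from h import *
board('pics/c.png')"
```

```text
p 0.77 size [359.  110.5] ctr [530.  47.] rail-frame ctr [-104.8   11.2] corners [[-166.0, -166.0], [-55.0, -170.0], [-44.0, 189.0], [-154.0, 192.0]] tcp rf [-131.4  220.9] F [-0.1  0.5 -1. ]
```

View pics/c.png

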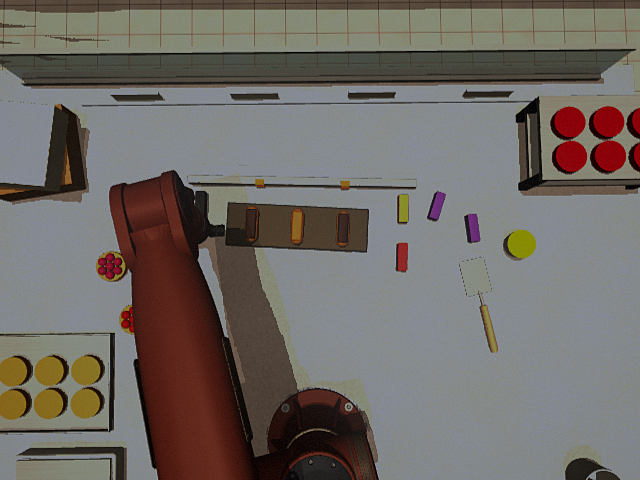

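The board is at (228–368, 203–252). The red look-alike at (402,257) would be in the way of a full slide, so I slide the board only about 43 mm now, then push it towards the rail before sliding further.

>>> arm_command(plan=[[[0,0,0,-0.018,-0.003,0,255],[0,0,0,0,0,0.035,255],[0,0,0,0,0,0.035,255],[0,0,0,0,0,0.028,255],[0,0,0,0,0,0.012,255],[0,0,0,0,-0.003,0,255],[0,0,0,0,-0.002,0,255],[0,0,0,0,-0.002,0,255]]])

```text
time: 7.77
eef_pos: [0.5282, 0.2472, 0.0117]
eef_rot: [0.015, 1.0, 0.0, 0.002]
wrist_force: [-0.3, 0.5, 0.8]
gripper_width: -0.001
grasp_force: 0.0
```

>>> arm_command(plan=[[[0,0,0,0,-0.002,0,255],[0,0,0,0,-0.002,0,255],[0,0,0,0,-0.002,0,255],[0,0,0,0,-0.002,0,255],[0,0,0,0,-0.0025,0,255],[0,0,0,0,-0.003,0,255],[0,0,0,0,-0.003,0,255],[0,0,0,0,-0.003,0,255]]])

```text
time: 8.43
eef_pos: [0.5262, 0.228, 0.0095]
eef_rot: [0.014, 1.0, 0.0, 0.0]
wrist_force: [-0.6, 2.8, 1.1]
gripper_width: -0.002
grasp_force: 1.7
```

>>> arm_command(plan=[[[0,0,0,0,-0.003,0,255],[0,0,0,0,-0.003,0,255],[0,0,0,0,-0.003,0,255],[0,0,0,0,-0.003,0,255],[0,0,0,0,-0.003,0,255],[0,0,0,0,-0.003,0,255],[0,0,0,0,-0.003,0,255],[0,0,0,0,-0.003,0,255]]])

```text
time: 9.1
eef_pos: [0.5255, 0.2037, 0.0094]
eef_rot: [0.014, 1.0, 0.0, 0.0]
wrist_force: [0.3, 4.7, 3.5]
gripper_width: -0.001
grasp_force: 2.4
```

```bash
python3 -c "
from h import *
board('pics/d.png')"
```

```text
p 0.66 size [359.3 113. ] ctr [529.  13.] rail-frame ctr [-104.2  -22.1] corners [[-165.0, -200.0], [-52.0, -203.0], [-44.0, 156.0], [-157.0, 159.0]] tcp rf [-113.8  168. ] F [0.3 0.5 0.4]
```

>>> arm_command(plan=[[[0,0,0,0,0.012,0,255],[0,0,0,0,0,-0.035,255],[0,0,0,0,0,-0.035,255],[0,0,0,0.0137,-0.02,-0.02,255],[0,0,0,0.0137,-0.037,0,255],[0,0,0,0.0137,-0.037,0,255],[0,0,0,0.0137,-0.037,0,255],[0,0,0,0.0137,-0.037,0,255]]])

```text
time: 10.02
eef_pos: [0.4515, 0.0495, 0.0992]
eef_rot: [0.014, 1.0, -0.0, -0.0]
wrist_force: [0.5, -0.5, -0.2]
gripper_width: 0.001
grasp_force: 0.0
```

>>> arm_command(plan=[[[0,0,0,0.0137,-0.037,0,255],[0,0,0,0,-0.012,0.01,255],[0,0,0,0,0,0.035,255],[0,0,0,0,0,0.034,255],[0,0,0,0,0,0.012,255],[0,0,0,-0.006,0,0,255],[0,0,0,-0.005,0,0,255],[0,0,0,-0.002,0,0,255]]])

```text
time: 10.68
eef_pos: [0.4523, 0.001, 0.0098]
eef_rot: [0.014, 1.0, -0.0, 0.001]
wrist_force: [-0.0, -0.1, 0.7]
gripper_width: -0.001
grasp_force: 0.0
```

>>> arm_command(plan=[[[0,0,0,-0.002,0,0,255],[0,0,0,-0.002,0,0,255],[0,0,0,-0.002,0,0,255],[0,0,0,-0.002,0,0,255],[0,0,0,-0.0025,0,0,255],[0,0,0,-0.0025,0,0,255],[0,0,0,-0.0025,0,0,255],[0,0,0,-0.0025,0,0,255]]])

```text
time: 11.35
eef_pos: [0.4681, 0.0006, 0.0081]
eef_rot: [0.014, 1.0, 0.0, -0.0]
wrist_force: [-2.6, -0.5, 1.2]
gripper_width: -0.001
grasp_force: 1.3
```

```bash
python3 -c "
from h import *
board('pics/e.png')"
```

```text
Traceback (most recent call last):
  File "h.py", line 20, in board
    L=[x for x in L if 3500<x["pixels"].sum()<5500 and x["box"][2]-x["box"][0]>120];r=L[0]
                                                                                      ~^^^
IndexError: list index out of range
```

>>> arm_command(plan=[[[0,0,0,-0.003,0,0,255],[0,0,0,-0.003,0,0,255],[0,0,0,-0.003,0,0,255],[0,0,0,-0.003,0,0,255],[0,0,0,-0.003,0,0,255],[0,0,0,-0.003,0,0,255],[0,0,0,-0.003,0,0,255],[0,0,0,-0.003,0,0,255]]])

```text
time: 12.27
eef_pos: [0.4926, -0.0001, 0.0082]
eef_rot: [0.014, 1.0, 0.0, -0.0]
wrist_force: [-1.8, -0.3, -1.3]
gripper_width: 0.0
grasp_force: 1.0
```

```bash
python3 - <<'E'
from h import *
c=cams.capture("top");im=c["color"][:,:,::-1]
cv2.imwrite("pics/e2.png",cv2.resize(im[165:285,180:420],None,fx=3.3,fy=3.3,interpolation=cv2.INTER_CUBIC))
for n in ("board","edge_left","edge_right","eclair_mid"):
    for x in finder.masks_of(n,"top")[:3]: print(n,x["p"],x["box"],x["pixels"].sum())
E
```

```text
board 0.91 [238.7, 194.3, 378.0, 239.7] 2674
board 0.47 [505.5, 228.9, 539.5, 259.5] 737
edge_left 0.96 [236.3, 192.6, 382.5, 238.9] 2682
edge_right 0.72 [241.3, 192.4, 380.2, 242.4] 2613
eclair_mid 0.26 [341.5, 180.1, 351.4, 190.2] 78
```

View pics/e2.png

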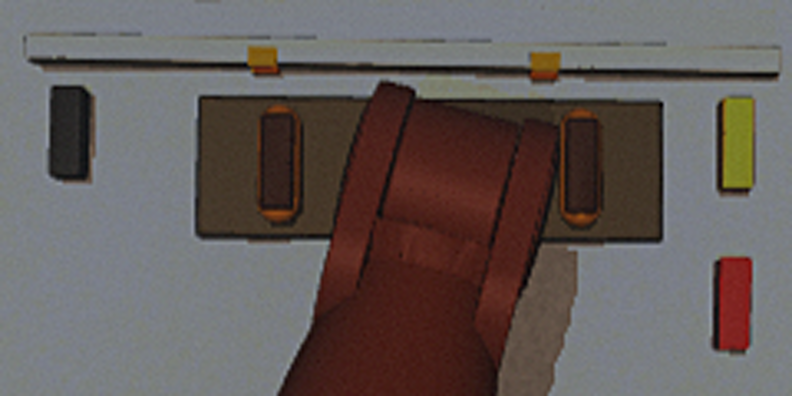

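The board is nearly parallel to the rail. Its far edge runs from crop (199,97) to (662,102), with a gap left before the buffers.

```bash
cat >> h.py <<'E'
def crop2rf(c,pts,z): # pts in 3.3x crop at (180,165); cv2.resize half-pixel centres
    p=np.array([180,165])+(np.array(pts,float)+.5)/3.3-.5
    return np.round(railframe(px2w(c,p,z),RO,PSI)*1000,1)
E
python3 - <<'E'
from h import *
c=cams.capture("top")
print(crop2rf(c,[(199,97),(662,102),(661,241)],.018).tolist(), "red",crop2rf(c,[(717,257),(750,257)],.036).tolist(),"stop left/right top",crop2rf(c,[(720,97),(754,97),(754,190)],.036).tolist(),"rail near top edge",crop2rf(c,[(30,61),(780,75)],.034).tolist())
print("railtop px",w2px(c,np.r_[RO,.034]))
E
```

```text
[[-22.7, 157.4], [-20.5, -200.6], [-128.5, -200.7]] red [[-141.4, -241.4], [-141.1, -266.6]] stop left/right top [[-18.6, -243.0], [-18.2, -269.1], [-89.8, -269.4]] rail near top edge [[0.5, 284.9], [-0.5, -289.3]]
railtop px [[301.73757883 185.23612244]]
```

>>> arm_command(plan=[[[0,0,0,-0.002,0,0,255],[0,0,0,-0.002,0,0,255],[0,0,0,-0.002,0,0,255],[0,0,0,-0.002,0,0,255],[0,0,0,-0.002,0,0,255],[0,0,0,-0.0015,0,0,255],[0,0,0,0.012,0,0,255],[0,0,0,0,0,-0.035,255]]])

```text
time: 13.23
eef_pos: [0.486, 0.0014, 0.0369]
eef_rot: [0.014, 1.0, 0.002, -0.006]
wrist_force: [-0.6, 0.4, -0.6]
gripper_width: 0.001
grasp_force: 0.0
```

>>> arm_command(plan=[[[0,0,0,0,0,-0.035,255],[0,0,0,-0.0138,0.03,-0.025,255],[0,0,0,-0.0138,0.037,0,255],[0,0,0,-0.0138,0.037,0,255],[0,0,0,-0.0138,0.037,0,255],[0,0,0,-0.0138,0.037,0,255],[0,0,0,-0.0138,0.037,0,255],[0,0,0,0,0.017,0,255]]])

```text
time: 13.9
eef_pos: [0.583, 0.2334, 0.1028]
eef_rot: [0.013, 1.0, 0.001, 0.001]
wrist_force: [-0.6, 0.2, -0.1]
gripper_width: 0.001
grasp_force: 0.0
```

```bash
python3 -c "
from h import *
board('pics/f.png')"
```

```text
p 0.36 size [517.5  56.7] ctr [657.   1.] rail-frame ctr [ 24.4 -30.8] corners [[-4.0, -289.0], [52.0, -290.0], [53.0, 228.0], [-4.0, 228.0]] tcp rf [-58.3 195. ] F [-0.9 -0.6 -0.2]
```

>>> arm_command(plan=[[[0,0,0,0.005,0,0.035,255],[0,0,0,0,0,0.035,255],[0,0,0,0,0,0.016,255],[0,0,0,0,0,0.008,255],[0,0,0,0,-0.007,0,255],[0,0,0,0,-0.005,0,255],[0,0,0,0,-0.002,0,255],[0,0,0,0,-0.002,0,255]]])

```text
time: 14.82
eef_pos: [0.5773, 0.2129, 0.0114]
eef_rot: [0.015, 1.0, 0.0, 0.002]
wrist_force: [-0.6, 0.2, -0.2]
gripper_width: 0.001
grasp_force: 0.0
```

>>> arm_command(plan=[[[0,0,0,0,-0.002,0,255],[0,0,0,0,-0.002,0,255],[0,0,0,0,-0.002,0,255],[0,0,0,0,-0.002,0,255],[0,0,0,0,-0.003,0,255],[0,0,0,0,-0.003,0,255],[0,0,0,0,-0.003,0,255],[0,0,0,0,-0.003,0,255]]])

```text
time: 15.48
eef_pos: [0.5752, 0.1935, 0.0094]
eef_rot: [0.014, 1.0, 0.0, 0.0]
wrist_force: [0.1, 3.1, -0.2]
gripper_width: 0.004
grasp_force: 1.1
```

```bash
python3 - <<'E'
from h import *
c=cams.capture("top");im=c["color"][:,:,::-1]
cv2.imwrite("pics/g.png",cv2.resize(im[165:285,180:420],None,fx=3.3,fy=3.3,interpolation=cv2.INTER_CUBIC))
s=ctrl.sense();print(railframe(s["eef_pos"],RO,PSI),s["wrist_force"])
E
```

```text
[-0.06335729  0.15872207] [0.66446954 0.5595363  0.31904058]
```

View pics/g.png

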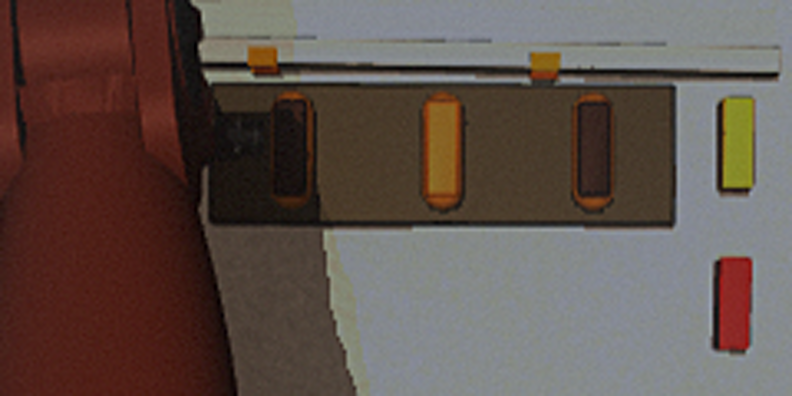

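The board's right end is at crop 676, with about 34 mm left to the stop. I continue and then creep.

>>> arm_command(plan=[[[0,0,0,0,-0.002,0,255],[0,0,0,0,-0.003,0,255],[0,0,0,0,-0.004,0,255],[0,0,0,0,-0.004,0,255],[0,0,0,0,-0.004,0,255],[0,0,0,0,-0.004,0,255],[0,0,0,0,-0.003,0,255],[0,0,0,0,-0.002,0,255]]])

```text
time: 16.2
eef_pos: [0.5745, 0.1671, 0.0093]
eef_rot: [0.015, 1.0, 0.0, 0.0]
wrist_force: [0.2, 2.5, 0.9]
gripper_width: -0.002
grasp_force: 1.2
```

>>> arm_command(plan=[[[0,0,0,0,-0.001,0,255],[0,0,0,0,-0.001,0,255],[0,0,0,0,-0.001,0,255]]])

```text
time: 16.45
eef_pos: [0.5744, 0.1646, 0.0093]
eef_rot: [0.014, 1.0, 0.0, 0.0]
wrist_force: [-0.5, 2.3, 0.7]
gripper_width: 0.003
grasp_force: 1.2
```

>>> arm_command(plan=[[[0,0,0,0,-0.0007,0,255],[0,0,0,0,-0.0007,0,255]]])

```text
time: 16.62
eef_pos: [0.5743, 0.1632, 0.0093]
eef_rot: [0.014, 1.0, 0.0, 0.0]
wrist_force: [0.1, 2.1, 1.4]
gripper_width: -0.0
grasp_force: 1.3
```

```bash
python3 - <<'E'
from h import *
c=cams.capture("top");im=c["color"][:,:,::-1]
cv2.imwrite("pics/h.png",cv2.resize(im[165:285,180:420],None,fx=3.3,fy=3.3,interpolation=cv2.INTER_CUBIC))
s=ctrl.sense();print(railframe(s["eef_pos"],RO,PSI),s["wrist_force"])
# right end column: brightness profile along 3 rows
for r in (196,205,214): print(r,im[r,370:412].sum(1).tolist())
E
```

```text
[-0.06341754  0.12890719] [-0.30754747  1.44354826  0.84524445]
196 [63, 91, 92, 73, 70, 96, 96, 156, 173, 165, 168, 156, 160, 153, 168, 149, 162, 172, 163, 160, 165, 170, 150, 156, 156, 97, 320, 302, 61, 259, 321, 309, 309, 311, 308, 294, 313, 303, 306, 420, 428, 414]
205 [125, 130, 123, 113, 114, 120, 75, 142, 145, 168, 166, 173, 153, 167, 163, 177, 158, 156, 171, 159, 168, 172, 155, 158, 181, 102, 337, 169, 62, 218, 319, 317, 312, 308, 317, 307, 307, 301, 248, 417, 408, 415]
214 [140, 130, 126, 114, 116, 97, 86, 111, 148, 163, 173, 160, 162, 169, 164, 163, 161, 172, 159, 169, 162, 167, 155, 169, 149, 112, 308, 170, 69, 299, 318, 309, 313, 325, 307, 306, 310, 313, 237, 430, 412, 408]
```

>>> arm_command(plan=[[[0,0,0,0,-0.0007,0,255],[0,0,0,0,-0.0007,0,255],[0,0,0,0,0,0,255]]])

```text
time: 16.92
eef_pos: [0.5743, 0.1617, 0.0093]
eef_rot: [0.014, 1.0, -0.0, 0.0]
wrist_force: [-0.4, 1.8, 0.4]
gripper_width: -0.002
grasp_force: 1.1
```

>>> arm_command(plan=[[[0,0,0,0,-0.0005,0,255],[0,0,0,0,-0.0005,0,255],[0,0,0,0,0,0,255]]])

```text
time: 17.17
eef_pos: [0.5743, 0.1607, 0.0093]
eef_rot: [0.014, 1.0, 0.0, 0.0]
wrist_force: [0.3, 2.1, 0.2]
gripper_width: 0.002
grasp_force: 1.1
```

>>> arm_command(plan=[[[0,0,0,0,-0.0005,0,255],[0,0,0,0,-0.0005,0,255]]])

```text
time: 17.33
eef_pos: [0.5742, 0.1598, 0.0093]
eef_rot: [0.014, 1.0, 0.0, 0.0]
wrist_force: [0.1, 2.1, 0.2]
gripper_width: 0.0
grasp_force: 1.3
```

>>> arm_command(plan=[[[0,0,0,0,-0.0005,0,255]]])

```text
time: 17.42
eef_pos: [0.5742, 0.1593, 0.0093]
eef_rot: [0.014, 1.0, 0.0, 0.0]
wrist_force: [0.3, 3.1, 0.4]
gripper_width: 0.002
grasp_force: 1.9
```

>>> arm_command(plan=[[[0,0,0,0,-0.0003,0,255],[0,0,0,0,0,0,255]]])

```text
time: 17.58
eef_pos: [0.5742, 0.1592, 0.0093]
eef_rot: [0.014, 1.0, 0.0, 0.0]
wrist_force: [0.6, 4.4, 0.0]
gripper_width: 0.003
grasp_force: 2.1
```

>>> arm_command(plan=[[[0,0,0,0,-0.0004,0,255],[0,0,0,0,0,0,255]]])

```text
time: 17.75
eef_pos: [0.5743, 0.1591, 0.0094]
eef_rot: [0.014, 1.0, 0.001, 0.0]
wrist_force: [0.5, 5.7, 0.1]
gripper_width: -0.002
grasp_force: 2.9
```

Contact with the stop is firm: force rises while the TCP stays at rail y=124.9, and 125 was expected. The arm yields about 3.5 N per commanded mm. Next I go behind the right end.

>>> arm_command(plan=[[[0,0,0,0,0.005,0,255],[0,0,0,0,0.01,0,255],[0,0,0,0,0,-0.04,255],[0,0,0,0,0,-0.04,255],[0,0,0,0.0125,-0.02,-0.01,255],[0,0,0,0.0125,-0.037,0,255],[0,0,0,0.0125,-0.037,0,255],[0,0,0,0.0125,-0.037,0,255]]])

```text
time: 18.42
eef_pos: [0.5203, 0.0433, 0.0996]
eef_rot: [0.014, 1.0, -0.0, 0.0]
wrist_force: [-0.7, -0.3, 0.1]
gripper_width: -0.0
grasp_force: 0.0
```

>>> arm_command(plan=[[[0,0,0,0.0125,-0.037,0,255],[0,0,0,0.0125,-0.037,0,255],[0,0,0,0.0125,-0.037,0,255],[0,0,0,0,-0.015,0,255],[0,0,0,0,0,0.035,255],[0,0,0,0,0,0.035,255],[0,0,0,0,0,0.02,255],[0,0,0,0,0,0,255]]])

```text
time: 19.08
eef_pos: [0.4765, -0.0794, 0.0047]
eef_rot: [0.015, 1.0, 0.001, -0.003]
wrist_force: [-0.4, 0.2, -1.5]
gripper_width: 0.001
grasp_force: 0.0
```

```bash
python3 -c "
from h import *
s=ctrl.sense();print(railframe(s['eef_pos'],RO,PSI),s['eef_pos'])
board('pics/i.png')"
```

```text
[-0.15418179 -0.11629326] [ 0.47648788 -0.0793685   0.00473096]
p 0.61 size [582.9  58.3] ctr [660.  29.] rail-frame ctr [26.  -3.1] corners [[-2.0, -295.0], [57.0, -294.0], [54.0, 289.0], [-5.0, 288.0]] tcp rf [-149.4 -118. ] F [ 0.7 -0.8  0.9]
```

>>> arm_command(plan=[[[0,0,0,-0.006,0,0,255],[0,0,0,-0.006,0,0,255],[0,0,0,-0.002,0,0,255],[0,0,0,-0.0015,0,0,255],[0,0,0,-0.0015,0,0,255],[0,0,0,-0.0015,0,0,255],[0,0,0,0,0,0,255]]])

```text
time: 19.92
eef_pos: [0.4984, -0.0814, 0.0093]
eef_rot: [0.014, 1.0, 0.0, -0.0]
wrist_force: [-0.2, 0.5, 1.2]
gripper_width: -0.003
grasp_force: 0.0
```

>>> arm_command(plan=[[[0,0,0,-0.001,0,0,255],[0,0,0,-0.001,0,0,255],[0,0,0,-0.001,0,0,255]]])

```text
time: 20.17
eef_pos: [0.5013, -0.0814, 0.0093]
eef_rot: [0.014, 1.0, 0.0, -0.0]
wrist_force: [-0.4, -0.1, -0.3]
gripper_width: 0.002
grasp_force: 0.0
```

>>> arm_command(plan=[[[0,0,0,-0.001,0,0,255],[0,0,0,-0.001,0,0,255],[0,0,0,-0.001,0,0,255]]])

```text
time: 20.42
eef_pos: [0.504, -0.0815, 0.0092]
eef_rot: [0.014, 1.0, 0.0, -0.0]
wrist_force: [-2.2, -0.0, 1.3]
gripper_width: 0.003
grasp_force: 1.2
```

>>> arm_command(plan=[[[0,0,0,-0.001,0,0,255],[0,0,0,-0.001,0,0,255],[0,0,0,0,0,0,255]]])

```text
time: 20.67
eef_pos: [0.5064, -0.0816, 0.0092]
eef_rot: [0.014, 1.0, 0.0, 0.0]
wrist_force: [-0.7, -1.0, -0.3]
gripper_width: 0.004
grasp_force: 0.5
```

>>> arm_command(plan=[[[0,0,0,-0.0007,0,0,255],[0,0,0,-0.0007,0,0,255],[0,0,0,-0.0007,0,0,255]]])

```text
time: 20.92
eef_pos: [0.5072, -0.0815, 0.009]
eef_rot: [0.014, 1.0, 0.0, -0.001]
wrist_force: [-10.4, -0.5, 5.6]
gripper_width: -0.0
grasp_force: 5.1
```

>>> arm_command(plan=[[[0,0,0,-0.0007,0,0,255],[0,0,0,-0.0007,0,0,255]]])

```text
time: 21.08
eef_pos: [0.5077, -0.0814, 0.0087]
eef_rot: [0.014, 1.0, 0.0, -0.002]
wrist_force: [-12.1, -0.8, 6.7]
gripper_width: -0.001
grasp_force: 6.2
```

>>> arm_command(plan=[[[0,0,0,-0.0006,0,0,255],[0,0,0,-0.0006,0,0,255]]])

```text
time: 21.25
eef_pos: [0.5089, -0.0815, 0.0087]
eef_rot: [0.014, 1.0, 0.0, -0.002]
wrist_force: [-13.0, -0.8, 6.6]
gripper_width: -0.002
grasp_force: 6.8
```

>>> arm_command(plan=[[[0,0,0,-0.0005,0,0,255],[0,0,0,-0.0005,0,0,255],[0,0,0,0,0,0,255]]])

```text
time: 21.5
eef_pos: [0.5093, -0.0811, 0.0085]
eef_rot: [0.014, 1.0, 0.0, -0.003]
wrist_force: [-14.0, 1.3, 6.4]
gripper_width: -0.001
grasp_force: 7.1
```

>>> arm_command(plan=[[[0,0,0,-0.0004,0,0,255],[0,0,0,-0.0004,0,0,255],[0,0,0,0,0,0,255]]])

```text
time: 21.75
eef_pos: [0.5097, -0.0808, 0.0083]
eef_rot: [0.014, 1.0, 0.001, -0.003]
wrist_force: [-14.7, 1.9, 7.3]
gripper_width: 0.001
grasp_force: 7.6
```

```bash
cat >> h.py <<'E'
def tabs(c):
    im=c["color"][165:195,180:420]
    big=cv2.resize(im,None,fx=8,fy=8,interpolation=cv2.INTER_CUBIC)
    h=cv2.cvtColor(big,cv2.COLOR_RGB2HSV);m=cv2.inRange(h,(8,130,70),(24,255,255))
    n,l,st,ce=cv2.connectedComponentsWithStats(m)
    for i in range(1,n):
        if st[i,4]>500:
            x,y,w,hh,a=st[i];P=np.array([[x+w/2,y],[x+w/2,y+hh],ce[i]])/8+[180,165]
            print("tab",np.round(railframe(px2w(c,P,.034),RO,PSI)*1000,1).tolist(),a)
    return
E
python3 - <<'E'
from h import *
c=cams.capture("top");tabs(c)
im=c["color"][:,:,::-1];cv2.imwrite("pics/j.png",cv2.resize(im[170:235,225:415],None,fx=4.2,fy=4.2,interpolation=cv2.INTER_CUBIC))
c2=dict(c);
for f in ("f","i","e"):
    try: c2["color"]=cv2.imread(f"pics/{f}.png")[:,:,::-1]; print(f); tabs(c2)
    except Exception as e: print(e)
E
```

```text
tab [[13.8, 106.6], [-6.6, 106.2], [4.2, 106.4]] 3908
tab [[-14.0, 51.0], [-21.3, 50.8], [-17.6, 51.2]] 1217
tab [[-12.0, -64.3], [-23.8, -64.5], [-18.5, -64.6]] 2570
f
tab [[13.8, 106.6], [-7.6, 106.1], [3.8, 106.2]] 4079
tab [[13.0, -109.5], [-8.4, -109.8], [2.7, -109.5]] 4292
tab [[-19.5, 94.1], [-26.5, 93.9], [-23.3, 93.9]] 1290
tab [[-17.8, -21.8], [-24.5, -21.9], [-21.6, -21.6]] 1069
tab [[-16.5, -137.1], [-22.6, -137.2], [-19.9, -136.9]] 989
i
tab [[13.8, 106.8], [-7.3, 106.3], [4.3, 106.3]] 3819
tab [[13.0, -109.7], [-8.4, -110.0], [2.9, -109.5]] 4209
tab [[-19.4, 50.2], [-25.7, 50.1], [-22.9, 50.2]] 1054
tab [[-18.0, -65.4], [-23.8, -65.5], [-21.3, -65.5]] 848
tab [[-17.7, -181.5], [-21.8, -181.6], [-19.9, -181.4]] 603
e
tab [[13.8, 106.6], [-7.3, 106.1], [4.0, 106.4]] 3967
tab [[13.0, -109.5], [-8.0, -109.8], [3.0, -109.7]] 4133
```

View pics/j.png

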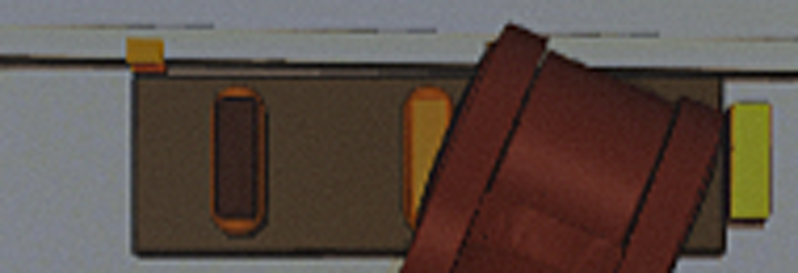

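>>> arm_command(plan=[[[0,0,0,0.01,0,0,255],[0,0,0,0.018,0.01,-0.002,255],[0,0,0,0,0.037,0,255],[0,0,0,0,0.037,0,255],[0,0,0,0,0.037,0,255],[0,0,0,0,0.037,0,255],[0,0,0,0,0.037,0,255],[0,0,0,0,0.025,0,255]]])

```text
time: 22.47
eef_pos: [0.4913, 0.142, 0.0117]
eef_rot: [0.014, 1.0, 0.001, 0.001]
wrist_force: [1.1, -0.2, 0.7]
gripper_width: -0.002
grasp_force: 0.0
```

```bash
python3 - <<'E'
from h import *
c=cams.capture("top");tabs(c)
s=ctrl.sense();print(railframe(s['eef_pos'],RO,PSI),s['eef_pos'])
E
```

```text
tab [[13.8, 106.5], [-6.9, 106.0], [3.9, 106.4]] 4037
tab [[15.3, -110.2], [-0.1, -110.3], [7.8, -109.9]] 3208
tab [[-12.0, -64.0], [-23.8, -64.2], [-18.5, -64.6]] 2580
tab [[-9.8, -178.0], [-21.9, -178.1], [-14.3, -178.0]] 1459
tab [[-14.3, 51.0], [-21.0, 50.8], [-17.6, 51.6]] 1112
[-0.14600397  0.10809164] [0.49116851 0.14468494 0.01171376]
```

>>> arm_command(plan=[[[0,0,0,-0.006,-0.004,0,255],[0,0,0,-0.005,0,0,255],[0,0,0,-0.0015,0,0,255],[0,0,0,-0.0015,0,0,255],[0,0,0,-0.0015,0,0,255],[0,0,0,-0.001,0,0,255]]])

```text
time: 23.02
eef_pos: [0.5077, 0.1339, 0.0113]
eef_rot: [0.015, 1.0, 0.0, 0.0]
wrist_force: [0.4, -0.3, -0.2]
gripper_width: -0.001
grasp_force: 0.0
```

>>> arm_command(plan=[[[0,0,0,-0.001,0,0,255],[0,0,0,-0.001,0,0,255],[0,0,0,-0.001,0,0,255]]])

```text
time: 23.27
eef_pos: [0.5105, 0.1343, 0.0113]
eef_rot: [0.014, 1.0, 0.0, 0.0]
wrist_force: [-0.8, -0.2, 0.2]
gripper_width: -0.004
grasp_force: 0.0
```

>>> arm_command(plan=[[[0,0,0,0,0.005,0,255],[0,0,0,-0.001,0,0,255],[0,0,0,-0.001,0,0,255]]])

```text
time: 23.52
eef_pos: [0.5125, 0.1397, 0.0113]
eef_rot: [0.014, 1.0, 0.0, -0.0]
wrist_force: [-0.8, 0.2, -0.5]
gripper_width: -0.003
grasp_force: 0.6
```

>>> arm_command(plan=[[[0,0,0,-0.001,0,0,255],[0,0,0,-0.001,0,0,255]]])

```text
time: 23.68
eef_pos: [0.5139, 0.1395, 0.0111]
eef_rot: [0.014, 1.0, 0.0, -0.001]
wrist_force: [-7.3, 1.0, 2.9]
gripper_width: -0.002
grasp_force: 3.5
```

>>> arm_command(plan=[[[0,0,0,-0.0007,0,0,255],[0,0,0,-0.0007,0,0,255],[0,0,0,-0.0007,0,0,255]]])

```text
time: 23.93
eef_pos: [0.5143, 0.1395, 0.0105]
eef_rot: [0.014, 1.0, 0.0, -0.002]
wrist_force: [-10.6, 0.8, 4.5]
gripper_width: -0.0
grasp_force: 5.6
```

>>> arm_command(plan=[[[0,0,0,-0.0006,0,0,255],[0,0,0,-0.0006,0,0,255]]])

```text
time: 24.1
eef_pos: [0.5152, 0.1397, 0.0104]
eef_rot: [0.014, 1.0, 0.0, -0.003]
wrist_force: [-11.4, 3.4, 4.9]
gripper_width: 0.001
grasp_force: 6.0
```

>>> arm_command(plan=[[[0,0,0,-0.0006,0,0,255],[0,0,0,-0.0006,0,0,255]]])

```text
time: 24.27
eef_pos: [0.5162, 0.1398, 0.0103]
eef_rot: [0.014, 1.0, 0.001, -0.003]
wrist_force: [-11.2, 3.8, 4.4]
gripper_width: -0.001
grasp_force: 6.0
```

>>> arm_command(plan=[[[0,0,0,-0.0005,0,0,255],[0,0,0,-0.0005,0,0,255]]])

```text
time: 24.43
eef_pos: [0.5171, 0.1399, 0.0102]
eef_rot: [0.014, 1.0, 0.001, -0.003]
wrist_force: [-12.2, 4.5, 5.0]
gripper_width: -0.001
grasp_force: 6.5
```

>>> arm_command(plan=[[[0,0,0,-0.0004,0,0,255],[0,0,0,-0.0004,0,0,255]]])

```text
time: 24.6
eef_pos: [0.5177, 0.14, 0.0102]
eef_rot: [0.014, 1.0, 0.001, -0.003]
wrist_force: [-13.1, 5.7, 5.1]
gripper_width: -0.003
grasp_force: 6.5
```

>>> arm_command(plan=[[[0,0,0,-0.0004,0,0,255],[0,0,0,0,0,0,255]]])

```text
time: 24.77
eef_pos: [0.5182, 0.1401, 0.0102]
eef_rot: [0.014, 1.0, 0.001, -0.003]
wrist_force: [-12.1, 4.4, 4.8]
gripper_width: -0.0
grasp_force: 6.2
```

>>> arm_command(plan=[[[0,0,0,-0.0004,0,0,255],[0,0,0,0,0,0,255]]])

```text
time: 24.93
eef_pos: [0.5185, 0.14, 0.0101]
eef_rot: [0.014, 1.0, 0.001, -0.003]
wrist_force: [-12.7, 5.0, 4.6]
gripper_width: 0.001
grasp_force: 6.3
```

>>> arm_command(plan=[[[0,0,0,-0.0005,0,0,255],[0,0,0,0,0,0,255]]])

```text
time: 25.1
eef_pos: [0.5188, 0.14, 0.0101]
eef_rot: [0.014, 1.0, 0.001, -0.003]
wrist_force: [-13.4, 3.9, 5.5]
gripper_width: 0.002
grasp_force: 6.8
```

>>> arm_command(plan=[[[0,0,0,-0.0004,0,0,255],[0,0,0,0,0,0,255]]])

```text
time: 25.27
eef_pos: [0.5188, 0.1399, 0.01]
eef_rot: [0.014, 1.0, 0.001, -0.004]
wrist_force: [-15.5, 3.9, 6.8]
gripper_width: -0.001
grasp_force: 7.6
```

Left is home: the TCP has stopped at rail x=-118.3 and the force is rising. By the same measure the right needs about 2.7 mm more, so I go back there.

>>> arm_command(plan=[[[0,0,0,0.01,0,0,255],[0,0,0,0.008,-0.01,0,255],[0,0,0,0,-0.037,0,255],[0,0,0,0,-0.037,0,255],[0,0,0,0,-0.037,0,255],[0,0,0,0,-0.037,0,255],[0,0,0,0,-0.037,0,255],[0,0,0,0,-0.021,0,255]]])

```text
time: 25.93
eef_pos: [0.4986, -0.0799, 0.0117]
eef_rot: [0.015, 1.0, -0.001, 0.001]
wrist_force: [0.4, 0.0, 0.4]
gripper_width: 0.002
grasp_force: 0.0
```

>>> arm_command(plan=[[[0,0,0,0,0,0,255],[0,0,0,0,0,0,255]]])

```text
time: 26.1
eef_pos: [0.4985, -0.0776, 0.0114]
eef_rot: [0.016, 1.0, -0.0, 0.0]
wrist_force: [0.2, 0.0, 0.2]
gripper_width: -0.001
grasp_force: 0.0
```

```bash
python3 - <<'E'
from h import *
c=cams.capture("top");tabs(c)
s=ctrl.sense();print(railframe(s['eef_pos'],RO,PSI),s['eef_pos'])
E
```

```text
tab [[18.9, 106.6], [2.6, 106.2], [10.5, 106.7]] 3023
tab [[15.3, -110.0], [0.6, -110.2], [9.5, -109.6]] 2410
tab [[-8.9, 50.0], [-15.9, 49.8], [-12.5, 50.1]] 1178
tab [[-9.7, -66.2], [-23.8, -66.4], [-17.8, -65.8]] 2939
tab [[-10.7, -180.8], [-19.3, -180.9], [-15.6, -181.3]] 1247
[-0.13230851 -0.11280392] [ 0.49845314 -0.07651485  0.01130856]
```

>>> arm_command(plan=[[[0,0,0,-0.003,-0.002,0,255],[0,0,0,-0.002,0,0,255],[0,0,0,-0.001,0,0,255],[0,0,0,-0.001,0,0,255],[0,0,0,-0.001,0,0,255],[0,0,0,0,0,0,255]]])

```text
time: 26.65
eef_pos: [0.5065, -0.0783, 0.0113]
eef_rot: [0.014, 1.0, 0.0, 0.0]
wrist_force: [0.4, 0.5, 0.6]
gripper_width: 0.002
grasp_force: 0.0
```

>>> arm_command(plan=[[[0,0,0,-0.001,0,0,255],[0,0,0,-0.001,0,0,255]]])

```text
time: 26.82
eef_pos: [0.5084, -0.0785, 0.0113]
eef_rot: [0.014, 1.0, 0.0, -0.0]
wrist_force: [0.7, 0.0, -0.0]
gripper_width: 0.001
grasp_force: 0.0
```

>>> arm_command(plan=[[[0,0,0,-0.001,0,0,255],[0,0,0,-0.001,0,0,255]]])

```text
time: 26.98
eef_pos: [0.5097, -0.0787, 0.0111]
eef_rot: [0.014, 1.0, 0.0, -0.001]
wrist_force: [-7.2, -0.2, 3.9]
gripper_width: 0.005
grasp_force: 3.5
```

>>> arm_command(plan=[[[0,0,0,-0.0007,0,0,255],[0,0,0,-0.0007,0,0,255]]])

```text
time: 27.15
eef_pos: [0.5098, -0.0785, 0.0107]
eef_rot: [0.015, 1.0, 0.0, -0.002]
wrist_force: [-12.4, -0.7, 5.4]
gripper_width: -0.001
grasp_force: 6.0
```

>>> arm_command(plan=[[[0,0,0,-0.0006,0,0,255],[0,0,0,-0.0006,0,0,255]]])

```text
time: 27.32
eef_pos: [0.5103, -0.0787, 0.0105]
eef_rot: [0.015, 1.0, -0.0, -0.003]
wrist_force: [-13.4, -2.1, 7.0]
gripper_width: -0.0
grasp_force: 6.7
```

>>> arm_command(plan=[[[0,0,0,-0.0005,0,0,255],[0,0,0,-0.0005,0,0,255]]])

```text
time: 27.48
eef_pos: [0.5112, -0.0789, 0.0105]
eef_rot: [0.015, 1.0, -0.0, -0.003]
wrist_force: [-13.3, -2.8, 6.0]
gripper_width: 0.004
grasp_force: 6.8
```

>>> arm_command(plan=[[[0,0,0,-0.0005,0,0,255],[0,0,0,-0.0004,0,0,255]]])

```text
time: 27.65
eef_pos: [0.512, -0.0791, 0.0105]
eef_rot: [0.015, 1.0, -0.0, -0.003]
wrist_force: [-15.0, -4.3, 5.7]
gripper_width: -0.001
grasp_force: 7.0
```

>>> arm_command(plan=[[[0,0,0,-0.0004,0,0,255],[0,0,0,0,0,0,255]]])

```text
time: 27.82
eef_pos: [0.5122, -0.079, 0.0104]
eef_rot: [0.015, 1.0, -0.0, -0.003]
wrist_force: [-14.3, -2.1, 5.8]
gripper_width: -0.004
grasp_force: 7.1
```

>>> arm_command(plan=[[[0,0,0,-0.0004,0,0,255],[0,0,0,0,0,0,255]]])

```text
time: 27.98
eef_pos: [0.5123, -0.079, 0.0103]
eef_rot: [0.015, 1.0, -0.0, -0.004]
wrist_force: [-16.4, -3.3, 6.9]
gripper_width: -0.002
grasp_force: 7.9
```

>>> arm_command(plan=[[[0,0,0,0.008,0,0,255],[0,0,0,0.008,0.01,0,255],[0,0,0,0,0.037,0,255],[0,0,0,0,0.037,0,255],[0,0,0,0,0.037,0,255],[0,0,0,0,0.037,0,255],[0,0,0,0,0.037,0,255],[0,0,0,0,0.022,0,255]]])

```text
time: 28.65
eef_pos: [0.5056, 0.1417, 0.0115]
eef_rot: [0.013, 1.0, 0.001, 0.0]
wrist_force: [0.7, -0.3, -0.8]
gripper_width: -0.002
grasp_force: 0.0
```

```bash
python3 - <<'E'
from h import *
c=cams.capture("top");tabs(c)
s=ctrl.sense();print(railframe(s['eef_pos'],RO,PSI),s['eef_pos'])
im=c["color"][:,:,::-1];cv2.imwrite("pics/k.png",cv2.resize(im[170:235,225:415],None,fx=4.2,fy=4.2,interpolation=cv2.INTER_CUBIC))
E
```

```text
tab [[18.9, 106.4], [2.6, 106.0], [10.4, 106.7]] 3100
tab [[18.1, -110.3], [2.5, -110.5], [10.9, -110.1]] 3165
tab [[-7.3, 50.8], [-15.6, 50.6], [-12.0, 49.8]] 1098
tab [[-7.5, -65.9], [-23.8, -66.1], [-17.0, -65.5]] 3750
tab [[-7.5, -178.3], [-21.9, -178.4], [-12.9, -178.4]] 1492
[-0.13159072  0.10771845] [0.50556488 0.14389398 0.01155573]
```

View pics/k.png

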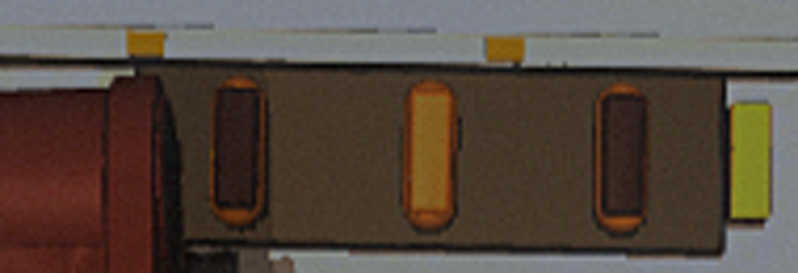

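Both tabs (146,44) and (505,49) are now flush. The board lies along the rail and its end is at the brass stop (730,160). I press the left end again gently in case it was drawn out.

>>> arm_command(plan=[[[0,0,0,-0.003,-0.004,0,255],[0,0,0,-0.0025,0,0,255],[0,0,0,-0.001,0,0,255],[0,0,0,-0.001,0,0,255],[0,0,0,-0.001,0,0,255],[0,0,0,0,0,0,255]]])

```text
time: 29.2
eef_pos: [0.5146, 0.1336, 0.0113]
eef_rot: [0.015, 1.0, 0.0, 0.0]
wrist_force: [0.7, 1.0, 0.0]
gripper_width: -0.002
grasp_force: 0.0
```

>>> arm_command(plan=[[[0,0,0,-0.001,0,0,255],[0,0,0,-0.001,0,0,255]]])

```text
time: 29.37
eef_pos: [0.5163, 0.134, 0.0113]
eef_rot: [0.015, 1.0, 0.0, 0.0]
wrist_force: [-0.8, -0.4, 0.4]
gripper_width: 0.001
grasp_force: 0.0
```

>>> arm_command(plan=[[[0,0,0,-0.001,0,0,255],[0,0,0,-0.001,0,0,255]]])

```text
time: 29.53
eef_pos: [0.5184, 0.1341, 0.0113]
eef_rot: [0.014, 1.0, 0.0, 0.0]
wrist_force: [0.1, 0.6, -0.3]
gripper_width: 0.003
grasp_force: 0.0
```

>>> arm_command(plan=[[[0,0,0,-0.0006,0,0,255],[0,0,0,-0.0006,0,0,255]]])

```text
time: 29.7
eef_pos: [0.5186, 0.1342, 0.011]
eef_rot: [0.014, 1.0, -0.0, -0.001]
wrist_force: [-5.9, -0.6, 2.6]
gripper_width: -0.003
grasp_force: 3.3
```

>>> arm_command(plan=[[[0,0,0,-0.0005,0,0,255],[0,0,0,0,0,0,255]]])

```text
time: 29.87
eef_pos: [0.5186, 0.1342, 0.0108]
eef_rot: [0.014, 1.0, -0.0, -0.001]
wrist_force: [-5.4, 0.4, 2.8]
gripper_width: 0.002
grasp_force: 3.3
```

Left is home, stiff at the same place. Last, I check the end against the brass stop by pressing on the left end face.

>>> arm_command(plan=[[[0,0,0,0.01,0,0,255],[0,0,0,0,0.023,0,255],[0,0,0,0,0.023,0,255],[0,0,0,0,0,0,255],[0,0,0,-0.021,0,0,255],[0,0,0,-0.021,0,0,255],[0,0,0,-0.021,0,0,255],[0,0,0,0,0,0,255]]])

```text
time: 30.53
eef_pos: [0.5777, 0.1779, 0.0115]
eef_rot: [0.015, 1.0, 0.0, 0.001]
wrist_force: [0.7, 0.2, 0.2]
gripper_width: 0.005
grasp_force: 0.0
```

>>> arm_command(plan=[[[0,0,0,0,-0.005,0,255],[0,0,0,0,-0.004,0,255],[0,0,0,0,-0.0015,0,255],[0,0,0,0,-0.0015,0,255],[0,0,0,0,-0.001,0,255],[0,0,0,0,0,0,255]]])

```text
time: 31.03
eef_pos: [0.5737, 0.1654, 0.0115]
eef_rot: [0.014, 1.0, 0.0, 0.0]
wrist_force: [0.1, 0.5, -0.3]
gripper_width: 0.005
grasp_force: 0.0
```

>>> arm_command(plan=[[[0,0,0,0,-0.001,0,255],[0,0,0,0,-0.001,0,255],[0,0,0,0,-0.001,0,255]]])

```text
time: 31.28
eef_pos: [0.5738, 0.1626, 0.0114]
eef_rot: [0.014, 1.0, 0.0, 0.0]
wrist_force: [0.0, -0.5, -0.3]
gripper_width: 0.001
grasp_force: 0.0
```

>>> arm_command(plan=[[[0,0,0,0,-0.001,0,255],[0,0,0,0,-0.001,0,255]]])

```text
time: 31.45
eef_pos: [0.5738, 0.1605, 0.0113]
eef_rot: [0.014, 1.0, 0.0, 0.0]
wrist_force: [-0.5, -0.4, 0.2]
gripper_width: -0.0
grasp_force: 0.0
```

>>> arm_command(plan=[[[0,0,0,0,-0.0007,0,255],[0,0,0,0,-0.0007,0,255]]])

```text
time: 31.62
eef_pos: [0.5737, 0.1593, 0.0113]
eef_rot: [0.014, 1.0, 0.0, 0.0]
wrist_force: [0.2, 2.1, -0.1]
gripper_width: -0.002
grasp_force: 1.0
```

Contact comes at y=0.1593, the same place as when the board met the stop. One small press more, then retreat.

>>> arm_command(plan=[[[0,0,0,0,-0.0007,0,255],[0,0,0,0,-0.0005,0,255],[0,0,0,0,0,0,255]]])

```text
time: 31.87
eef_pos: [0.5738, 0.1579, 0.0115]
eef_rot: [0.014, 1.0, 0.0, 0.0]
wrist_force: [-0.2, 0.5, 1.6]
gripper_width: -0.005
grasp_force: 0.7
```

>>> arm_command(plan=[[[0,0,0,0,0.006,0,255],[0,0,0,0,0.02,0,255],[0,0,0,0,0.01,-0.03,255],[0,0,0,0,0,-0.04,255],[0,0,0,0,0,-0.04,255],[0,0,0,0.02,0.035,0,255],[0,0,0,0.02,0.035,0,255],[0,0,0,0,0,0,255]]])

```text
time: 32.53
eef_pos: [0.5342, 0.2702, 0.1224]
eef_rot: [0.012, 1.0, 0.001, 0.0]
wrist_force: [-0.5, 0.1, -1.0]
gripper_width: -0.004
grasp_force: 0.0
```

```bash
python3 - <<'E'
from h import *
c=cams.capture("top");tabs(c)
im=c["color"][:,:,::-1];cv2.imwrite("pics/l.png",cv2.resize(im[165:240,180:420],None,fx=3.3,fy=3.3,interpolation=cv2.INTER_CUBIC))
E
```

```text
tab [[18.6, 106.6], [2.3, 106.2], [10.5, 106.6]] 3032
tab [[18.1, -110.3], [2.2, -110.5], [10.9, -110.1]] 3144
tab [[-7.5, 46.9], [-25.7, 46.5], [-13.6, 46.4]] 1766
tab [[-7.5, -66.0], [-23.8, -66.2], [-16.8, -66.3]] 3794
tab [[-7.8, -179.9], [-21.8, -180.0], [-13.2, -179.9]] 1623
```

View pics/l.png

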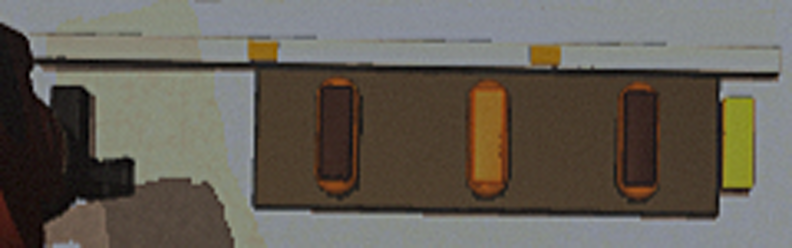

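The picture shows the board flush at the rail (255–718, 70) and next to the stop (722). But the last press still slid it about 1 mm at low force, so I press once more until the force really rises.

>>> arm_command(plan=[[[0,0,0,-0.02,-0.035,0,255],[0,0,0,-0.02,-0.035,0,255],[0,0,0,0,0,0.04,255],[0,0,0,0,0,0.04,255],[0,0,0,0,-0.01,0.03,255],[0,0,0,0,-0.018,0,255],[0,0,0,0,-0.002,0,255],[0,0,0,0,0,0,255]]])

```text
time: 33.25
eef_pos: [0.574, 0.1628, 0.011]
eef_rot: [0.015, 1.0, -0.0, -0.0]
wrist_force: [0.8, 0.8, 0.2]
gripper_width: -0.001
grasp_force: 0.0
```

>>> arm_command(plan=[[[0,0,0,0,-0.002,0,255],[0,0,0,0,-0.0015,0,255],[0,0,0,0,-0.001,0,255],[0,0,0,0,0,0,255]]])

```text
time: 33.58
eef_pos: [0.5742, 0.1597, 0.012]
eef_rot: [0.014, 1.0, 0.0, 0.001]
wrist_force: [0.9, 0.1, -0.2]
gripper_width: -0.0
grasp_force: 0.0
```

>>> arm_command(plan=[[[0,0,0,0,-0.0006,0,255],[0,0,0,0,-0.0006,0,255],[0,0,0,0,-0.0006,0,255]]])

```text
time: 33.83
eef_pos: [0.5738, 0.1579, 0.0115]
eef_rot: [0.014, 1.0, 0.0, 0.0]
wrist_force: [0.0, 0.9, 1.6]
gripper_width: 0.0
grasp_force: 0.9
```

>>> arm_command(plan=[[[0,0,0,0,-0.0006,0,255],[0,0,0,0,-0.0005,0,255],[0,0,0,0,0,0,255]]])

```text
time: 34.08
eef_pos: [0.5738, 0.1566, 0.0115]
eef_rot: [0.014, 1.0, 0.0, 0.0]
wrist_force: [0.0, 0.7, 2.6]
gripper_width: -0.001
grasp_force: 1.2
```

>>> arm_command(plan=[[[0,0,0,0,-0.0005,0,255],[0,0,0,0,0,0,255]]])

```text
time: 34.25
eef_pos: [0.5738, 0.1561, 0.0116]
eef_rot: [0.014, 1.0, 0.0, 0.0]
wrist_force: [0.2, 1.9, 2.7]
gripper_width: 0.001
grasp_force: 1.5
```

>>> arm_command(plan=[[[0,0,0,0,-0.0005,0,255],[0,0,0,0,0,0,255]]])

```text
time: 34.42
eef_pos: [0.5738, 0.1556, 0.0115]
eef_rot: [0.014, 1.0, 0.0, 0.0]
wrist_force: [0.0, 0.9, 3.8]
gripper_width: 0.001
grasp_force: 1.9
```

The force is now going upward rather than sideways, so the tip seems to ride on the board's edge. I back off, lower it and probe again.

>>> arm_command(plan=[[[0,0,0,0,0.003,0,255],[0,0,0,0,0.006,0,255],[0,0,0,0,0,0.003,255],[0,0,0,0,0,0.001,255],[0,0,0,0,-0.003,0,255],[0,0,0,0,0,0,255]]])

```text
time: 34.92
eef_pos: [0.5734, 0.1612, 0.0068]
eef_rot: [0.014, 1.0, -0.0, -0.0]
wrist_force: [-0.3, 0.1, 0.5]
gripper_width: -0.001
grasp_force: 0.0
```

```bash
python3 - <<'E'
from h import *
c=cams.capture("wrist");cv2.imwrite("pics/w.png",c["color"][:,:,::-1])
c=cams.capture("scene");im=c["color"][:,:,::-1]
a=cv2.resize(im[170:360,300:460],None,fx=3,fy=3,interpolation=cv2.INTER_CUBIC)
w=cv2.resize(cv2.imread("pics/w.png"),(427,320))
o=np.zeros((570,920,3),np.uint8);o[:570,:480]=a;o[:320,480:907]=w
cv2.imwrite("pics/m.png",cv2.resize(o,(796,493)))
print(ctrl.sense()["eef_pos"])
E
```

```text
[0.57371697 0.16132983 0.00721672]
```

View pics/m.png

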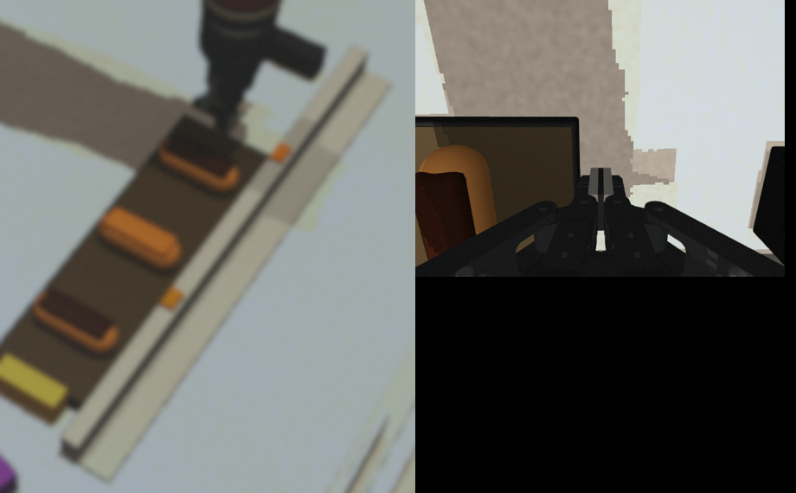

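The wrist view shows the finger's wider shoulder right at the board's end edge (580,180), so the lower tip position is better. I probe gently.

>>> arm_command(plan=[[[0,0,0,0,-0.001,0,255],[0,0,0,0,-0.0007,0,255],[0,0,0,0,0,0,255]]])

```text
time: 35.27
eef_pos: [0.5738, 0.16, 0.0074]
eef_rot: [0.014, 1.0, 0.0, 0.0]
wrist_force: [-0.4, 1.0, -0.6]
gripper_width: 0.004
grasp_force: 0.5
```

>>> arm_command(plan=[[[0,0,0,0,-0.0005,0,255],[0,0,0,0,0,0,255]]])

```text
time: 35.43
eef_pos: [0.5738, 0.1598, 0.0074]
eef_rot: [0.014, 1.0, 0.001, 0.0]
wrist_force: [-0.1, 3.4, -0.6]
gripper_width: 0.001
grasp_force: 1.6
```

>>> arm_command(plan=[[[0,0,0,0,-0.0005,0,255],[0,0,0,0,0,0,255]]])

```text
time: 35.6
eef_pos: [0.5738, 0.1597, 0.0074]
eef_rot: [0.014, 1.0, 0.001, 0.0]
wrist_force: [0.4, 5.4, -0.7]
gripper_width: 0.001
grasp_force: 2.7
```

>>> arm_command(plan=[[[0,0,0,0,-0.0007,0,255],[0,0,0,0,0,0,255]]])

```text
time: 35.77
eef_pos: [0.5738, 0.1595, 0.0074]
eef_rot: [0.014, 1.0, 0.001, 0.0]
wrist_force: [0.6, 9.1, -0.4]
gripper_width: 0.001
grasp_force: 4.0
```

>>> arm_command(plan=[[[0,0,0,0,0.005,0,255],[0,0,0,0,0.02,0,255],[0,0,0,0,0.01,-0.03,255],[0,0,0,0,0,-0.04,255],[0,0,0,0,0,-0.04,255],[0,0,0,0.02,0.035,0,255],[0,0,0,0.02,0.035,0,255],[0,0,0,0,0,0,255]]])

```text
time: 36.43
eef_pos: [0.5343, 0.2688, 0.1185]
eef_rot: [0.012, 1.0, 0.001, 0.0]
wrist_force: [-0.9, 0.1, -0.8]
gripper_width: 0.005
grasp_force: 0.0
```

```bash
python3 - <<'E'
from h import *
c=cams.capture("top");tabs(c);im=c["color"]
# far/near edge offsets at several columns: darkest board/rail boundary via near edge (board->counter jump)
for u in (262,290,320,350,380,393):
    col=im[215:240,u].astype(int).sum(1);k=np.argmax(np.diff(col));d=np.diff(col)[max(k-1,0):k+2];kk=k+.5+(d@np.arange(-1,2))/d.sum()
    print(u,np.round(railframe(px2w(c,[u,215+kk],.012),RO,PSI)*1000,1))
E
```

```text
tab [[18.9, 106.6], [2.3, 106.2], [10.4, 106.6]] 3059
tab [[18.1, -110.3], [2.2, -110.5], [10.9, -110.1]] 3143
tab [[-7.2, 46.7], [-25.7, 46.3], [-13.6, 46.4]] 1793
tab [[-7.5, -66.2], [-23.8, -66.4], [-16.8, -66.4]] 3802
tab [[-7.8, -180.7], [-21.8, -180.8], [-13.0, -180.1]] 1645
262 [[-108.3   99.9]]
290 [[-109.3   28.5]]
320 [[-110.2  -48. ]]
350 [[-109.4 -124.6]]
380 [[-110.1 -201.3]]
393 [[-110.5 -234.6]]
```

The board's near edge reads -108 to -110.5 mm along its length. The small slope matches the flush tabs' own slope, so it comes from my frame estimate and the board is parallel to the rail. I hand in.

```bash
python3 -c "
from workcell import job
print(job.close_job())"
```

```text
the job is handed in; nothing more can be done
None
```

I handed the job in at about 36 s: both buffers are pushed in, the board lies flush along the rail with its end against the brass stop by force and camera checks, and the highest force I read was about 18 N; the verdict was not shown.

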